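# Let the tin into the recycling caddy

### The job

Empty the chute of the recycling caddy: press the pad of the lever on the caddy's front all the way down with closed fingertips so that the lid lifts wide open, keep it down until the tin has rolled into the bin, then ease the lever back up under the fingertips so that the lid comes down slowly and shuts without slamming. Touch only the lever: do not grasp or touch the tin or the lid, and leave the mug, the jars and the mill where they stand.

Things in the scene. Friction and masses are not known exactly. Their poses are not given: they have to be found in the camera images.
- caddy: White countertop recycling caddy, fixed; place and yaw vary. Origin on the surface under the bin's centre. Open bin 108 (x) by 124 (y) mm, walls 130 mm high (85 mm on the +y side), floor 6 mm up. Own -x is the front, with the lever; on the +y side a railed steel chute slopes into the bin at 18 degrees, reaching y = 170 mm, 155 mm high (tin on it: 177 mm).
- lid: Steel lid, 112 x 134 mm, driven by the lever: lid angle = 2.667 x lever angle. Origin on its hinge at the bin's -y rim, 130 mm up; shut, parallel to the caddy. It turns about its +x axis, its +y edge rising; a 36 mm skirt there shuts the chute. Fully open 1.2 rad (edge 255 mm high); the tin passes from about 0.8 rad. No spring or damper: it slams if the lever is let go.
- lever (a joint): Lever angle, rad: 0 = up, lid shut; 0.45 = down at its stop, lid fully open. Turns about the caddy's y at a pivot at caddy x = -62, z = 65 mm. Takes about 3 to 5 N down at the pad; the lid's weight pushes it back up. Upward speed above 1.3 rad/s (120 mm/s at the pad) counts as a slam.
- lever_pad (a point): Centre of the top of the lever's round dark press pad, where to press: 157 mm in front of the caddy's origin, 104 mm up at rest (95 mm ahead of the pivot and 39 mm above it); 45 mm lower, 7 mm farther from the bin and tilted 26 degrees outward when fully pressed. Pad 32 mm across, 9 mm thick, on a 12 mm post at the end of the lever's low arm (top 69 mm up).
- tin: Round food tin with a red label, 75 mm in diameter, 58 mm long, about 0.1 kg, lying on the chute with its axis along the caddy's x, held back by the lid's skirt. Origin at the centre of its base end, own z along its axis.
- tin_centre (a point): Middle of the tin. On the chute about 107 mm to the caddy's +y side and 139 mm high; in the bin about 45 mm high or less.
- mug: Plain white mug, 93 mm high, loose on the left; origin under its centre.
- jar: Glass jar with a screw lid, 65 mm wide, 86 mm high, loose on the left; origin under its centre.
- spice_jar: Glass spice jar with a black cap, 41 mm wide, 105 mm high, loose in front on the left; origin under its centre.
- mill: Pale wooden pepper mill, 58 mm wide, 145 mm high, loose in front on the left; origin under its centre.
There are look-alikes about, which are no part of the job. What is shaped like the tin but black is not meant.

How it is judged:
By the outcome, as a careful person would: the job done as asked, in the order asked, and still so for the second after the job is handed in, with the robot touching nothing.
It also fails if it takes over 40 s, if anything falls off the work surface, if the arm or the gripper's body presses on something with over 40 N, if the wrist force passes 120 N, or if a joint passes its speed limit or range.

### The arm

A 6-joint arm with a two-finger parallel gripper is mounted at the origin on a cart in front of the work surface, level with it; the furniture and walls round the work are solid. World frame = base frame: x ahead of the robot, y to its left, z up, the work surface at z = 0. Lengths are in m, angles in degrees, forces in N, time in s.
With the tool pointing down it reaches from about 0.3 to 1 m from the base axis. Payload 5.1 kg.
Tool frame: the origin (TCP) lies on the centre line of the jaws, within the pads' length; the fingertips stand 19 mm ahead of it and the grasp point (between the pads) is the TCP (robot.finger_overhang is the distance from the TCP to the fingertips, in m); z points along the fingers, y is the line along which they close (so a half turn about z gives the same grasp; the last joint's range is limited). The gripper opens to 95 mm and grips with 3 to 60 N. Pads are 20 mm wide; open, the fingers measure 119 mm over their backs; the gripper's body (75 mm by 180 mm) begins 59 mm behind the grasp point.
Start: joints at [-76.352, 7.093, 94.555, -0, 78.352, -4.733], TCP at [0.205, -0.617, 0.234] pointing down, gripper open.
Joint ranges: [-149.61, 149.61], [-58.7, 133.49], [1.44, 155.28], [-77.14, 257.14], [18.33, 153.61], [-166.67, 166.67]. Speed limits (degrees/s): [147.25, 147.25, 180, 180, 180, 180].

### API

Orientations are given as [roll, pitch, yaw] about the fixed x, y, z axes, in that order (R = Rz(yaw) Ry(pitch) Rx(roll)).
In Python, from bench import robot gives the robot as it stands. The module is installed in compiled form; this text tells all that it offers.
- The arm moves only by the tool carry_out, never from a script. Its argument "moves" is text: rows parted by semicolons, each of 6 numbers parted by spaces: the shift along the tool's x, y, z in m, then the turn, a rotation vector about the tool's x, y, z in degrees. In form: x y z wx wy wz; .... A call has 1 to 5 rows; each row shifts and turns the commanded pose from where the row before left it, along the tool's axes as they then stand; what a row does not reach is not made up. A row lasts 1/12 s, in which the tool goes at most 41.7 mm and 7.16 degrees, less where a joint would pass 70% of its speed; a pose out of reach is approached as far as the arm can. A call with a gripper value outside its range is refused whole. "hand" is the opening, from 0 (shut) to 1 (fully open), set as the call begins (left out, the last holds). The fingers move at their own pace and stop on an object; "newtons" is the grip in N (left out, the last holds). Time passes only in rows, so rows that do not move let the fingers close. It gives the time, the measured TCP pose, the force, the opening and the grip force at its end, in the units of the state.
- robot.state(): the state, without advancing time (a new reading comes with each control period).
- robot.grab_frame(name): name is "scene" or "side" or "wrist"; returns a dict with "frame" (480x640x3 uint8, red, green, blue), "depth" (480x640 float32, m along the optical axis (not along the pixel's ray), 0 where there is no reading), "mtx" (3x3 intrinsics, pixels), "R" (3x3) and "t" (3): a world point X has camera coordinates R X + t; the wrist camera has in their place "mount" (4x4, takes a point from camera to tool coordinates, whose origin is the TCP and whose axes are the flange's). Camera axes: x right, y down, z forward; pixel columns grow to the right and rows downward; lengths in m; the calibration is good to about 2 mm. A picture is of the moment at which its call begins: read the wrist's pose just before it.
- robot.sign_off(): hands the job in; it is judged then, once.
The state is a dict: "time": time; "joint_pos": joint angles; "joint_velocities": joint speeds; "tau": joint torques, N m; "position": TCP position; "ee_rot": TCP orientation; "ft_force": force on the tool from outside, world axes, zero at the start; "torque": the same for the moment, N m; "grip_width": finger opening in m; "gripper_force": force on a finger pad.
Only numpy, scipy, OpenCV 4.12 (cv2) and the standard library are available. Lean on these libraries where they do the work, as an engineer would, in place of code of your own. Each camera call takes 0.05 s, during which the arm holds its last target. There are 200 camera calls.

## Working session

There is one attempt and no reset: what is moved stays moved. The work goes in short steps, Python scripts to look and compute and a tool call to move; the robot and the scene stay as the last step left them, time stands still between calls to the robot, and variables do not carry over. Pictures are saved under pics/ and viewed, at most 10 in all, crops included, and the job is handed in when it is done.

Besides the shell and the picture viewer there is one more tool, called after "Call:" in YAML: its name, and indented under it one key for each argument. carry_out: Moves the arm, as the interface text tells. Its arguments: {"type":"object","properties":{"moves":{"type":"string"},"hand":{"type":"number"},"newtons":{"type":"number"}},"required":["moves"]}

```bash
mkdir -p pics; python3 - <<'E'
from bench import robot
import cv2,numpy as np
s=robot.state();print({k:np.round(v,3).tolist() for k,v in s.items()})
for n in("scene","side"):
    f=robot.grab_frame(n);cv2.imwrite(f"pics/{n}0.png",f["frame"][:,:,::-1]);np.savez(f"{n}0.npz",**f)
    print(n,f["mtx"].tolist(),np.round(-f["R"].T@f["t"],3),np.round(f["R"],2).tolist())
E
```

```text
{'time': 0.0, 'joint_pos': [-76.354, 7.133, 94.633, 0.0, 78.352, -4.733], 'joint_velocities': [-0.084, -0.014, -0.13, 0.008, -0.082, 0.008], 'tau': [-0.002, -41.761, -35.993, 0.077, 0.049, -0.0], 'position': [0.205, -0.616, 0.232], 'ee_rot': [-179.882, -0.01, 18.379], 'ft_force': [0.203, 0.299, 0.293], 'torque': [-0.031, -0.008, 0.008], 'gripper_force': 0.0, 'grip_width': 0.095}
scene [[576.3577849081082, 0.0, 317.1239132779425], [0.0, 576.3577849081082, 242.8968206081192], [0.0, 0.0, 1.0]] [-0.402  0.626  0.67 ] [[-0.57, -0.82, 0.02], [-0.37, 0.23, -0.9], [0.74, -0.52, -0.43]]
side [[454.7142939428132, 0.0, 327.529903079302], [0.0, 454.7142939428132, 233.26830155622613], [0.0, 0.0, 1.0]] [0.457 0.665 0.652] [[-1.0, -0.05, -0.02], [-0.01, 0.63, -0.77], [0.05, -0.77, -0.63]]
```

View pics/scene0.png

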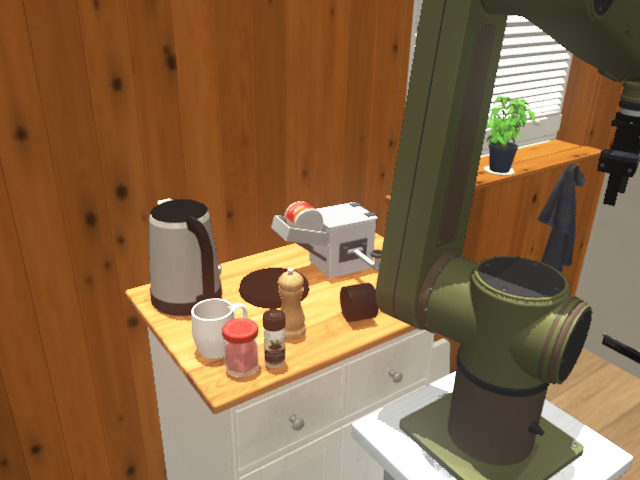

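View pics/side0.png

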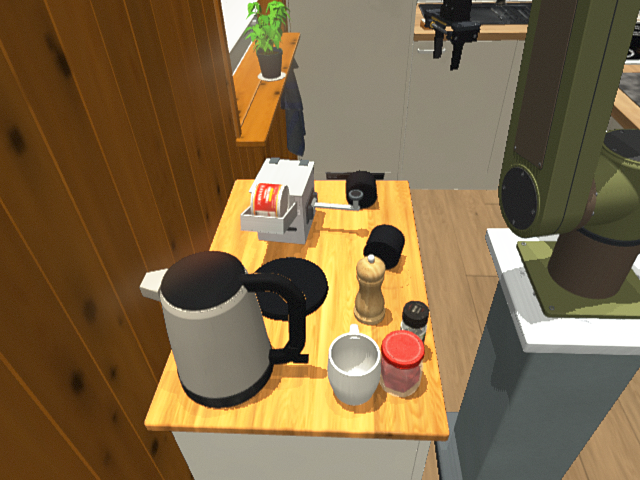

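Scene: caddy at (340,235), lever going toward (378,262), partly behind the arm. Side: caddy lid at (287,175), lever to a pad near (355,197), with a dark object behind it at (360,185). I'll enlarge that and take the depth.

```bash
cat > h.py <<'E'
import numpy as np,cv2
def load(n): return dict(np.load(n))
def cloud(f):
    d=f["depth"];v,u=np.mgrid[:480,:640];K=f["mtx"]
    p=np.stack([(u-K[0,2])/K[0,0]*d,(v-K[1,2])/K[1,1]*d,d],-1)
    P=(p-f["t"])@f["R"];P[d==0]=np.nan;return P
E
python3 - <<'E'
from h import *
f=load("side0.npz");P=cloud(f)
c=f["frame"][140:260,230:410,::-1];cv2.imwrite("pics/side0c.png",cv2.resize(c,None,fx=4,fy=4,interpolation=cv2.INTER_CUBIC))
m=np.zeros((480,640),bool);m[150:250,235:325]=1
Q=P[m];Q=Q[(Q[:,2]>.122)&(Q[:,2]<.145)]
print(len(Q),np.nanmin(Q,0),np.nanmax(Q,0))
# lid top
k=np.abs(Q[:,2]-np.median(Q[:,2]))<.004
r=cv2.minAreaRect((Q[k][:,:2]*1000).astype(np.float32));print(np.median(Q[:,2]),r)
for u,v in[(355,192),(356,196),(352,198),(358,200),(361,190),(345,206),(330,206),(300,165),(280,165),(300,175)]:print(u,v,np.round(P[v,u],3),f["frame"][v,u])
E
```

```text
2428 [ 0.54225071 -0.22808021  0.12200645] [0.66759796 0.01409821 0.14499659]
0.1343800727095576 ((610.8294677734375, -108.38998413085938), (235.2740478515625, 112.0954818725586), 83.10760498046875)
355 192 [ 0.45  -0.143  0.103] [66 64 60]
356 196 [ 0.448 -0.129  0.102] [93 95 93]
352 198 [ 0.457 -0.124  0.1  ] [62 66 65]
358 200 [ 0.444 -0.127  0.094] [56 59 58]
361 190 [ 0.436 -0.227  0.052] [32 33 32]
345 206 [ 0.472 -0.142  0.067] [253 255 252]
330 206 [ 0.505 -0.142  0.066] [225 229 218]
300 165 [ 0.572 -0.198  0.136] [174 176 162]
280 165 [ 0.617 -0.201  0.134] [248 248 243]
300 175 [ 0.568 -0.157  0.136] [249 249 244]
```

View pics/side0c.png

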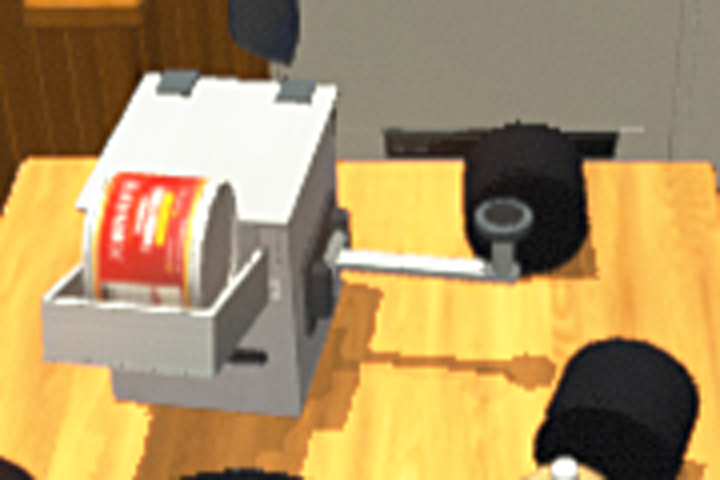

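Zoomed: the pad is at crop (503,215), i.e. side pixel (356,194), with a black look-alike tin just behind it at lower height and another nearer. The caddy faces the robot. I'll fit the pad centre and yaw from depth.

```bash
python3 - <<'E'
from h import *
f=load("side0.npz");P=cloud(f);Z=P[...,2]
m=np.zeros((480,640),bool);m[184:204,345:368]=1
q=P[m&(abs(Z-.103)<.006)];print("pad",len(q),np.median(q,0).round(4),q.min(0).round(3),q.max(0).round(3))
(c,r)=cv2.minEnclosingCircle((q[:,:2]*1000).astype(np.float32));print(c,r)
m[:]=0;m[198:212,314:350]=1
a=P[m&(abs(Z-.067)<.006)];l=cv2.fitLine((a[:,:2]*1000).astype(np.float32),cv2.DIST_HUBER,0,.1,.1).ravel();print("arm",len(a),l,np.degrees(np.arctan2(l[1],l[0])))
# lid -x edge and front wall
m[:]=0;m[158:200,235:318]=1
b=P[m&(abs(Z-.134)<.004)&(P[...,1]<-.10)]
print("lid",len(b),cv2.minAreaRect((b[:,:2]*1000).astype(np.float32)))
ed=[]
for y in np.arange(-.19,-.105,.006):
    s=b[abs(b[:,1]-y)<.003]
    if len(s)>3: ed.append((s[:,0].min()*1000,y*1000))
l=cv2.fitLine(np.float32(ed),cv2.DIST_HUBER,0,.1,.1).ravel();print("edge",l,np.degrees(np.arctan2(-l[0],l[1])));print(np.round(ed[::3]))
# pad centre by ray at z=.104
K=f["mtx"];r=f["R"].T@np.linalg.solve(K,[355.7,193.5,1]);C=-f["R"].T@f["t"];print("ray",C+r*(.104-C[2])/r[2])
E
```

```text
pad 115 [ 0.4503 -0.1338  0.1022] [ 0.435 -0.153  0.097] [ 0.465 -0.122  0.104]
(449.8094177246094, -137.35699462890625) 15.658891677856445
arm 197 [ 9.8714995e-01 -1.5979680e-01  5.0120764e+02 -1.4174673e+02] -9.195102
lid 1361 ((604.8654174804688, -159.70794677734375), (131.31410217285156, 112.43294525146484), 83.62911224365234)
edge [ 1.2370888e-01  9.9231857e-01  5.5031549e+02 -1.4873755e+02] -7.106201
[[ 545. -190.]
 [ 548. -172.]
 [ 551. -154.]
 [ 553. -136.]
 [ 554. -118.]]
ray [ 0.44890556 -0.13571986  0.104     ]
```

Call:
carry_out:
  moves: "0.012 -0.012 0 0 0 0; 0.024 -0.0237 0 0 0 0; 0.024 -0.0237 0 0 0 0; 0.024 -0.0237 0 0 0 0; 0.024 -0.0237 0 0 0 0"
  hand: 0

```text
time: 0.52
position: [0.274, -0.4798, 0.2329]
ee_rot: [-179.9, 0.0, 18.3]
ft_force: [0.4, 0.1, 0.6]
grip_width: 0.0674
gripper_force: 0.0
```

Call:
carry_out:
  moves: "0.024 -0.0237 0 0 0 0; 0.024 -0.0237 0 0 0 0; 0.024 -0.0237 0 0 0 0; 0.024 -0.0237 0 0 0 0; 0.024 -0.0237 0 0 0 0"

```text
time: 0.93
position: [0.3505, -0.3294, 0.2332]
ee_rot: [-180.0, 0.0, 18.4]
ft_force: [1.2, 0.7, 0.1]
grip_width: 0.0337
gripper_force: 0.0
```

Call:
carry_out:
  moves: "0.024 -0.0237 0 0 0 0; 0.024 -0.0237 0 0 0 0; 0.024 -0.0237 0 0 0 0; 0.024 -0.0237 0 0 0 0; 0.012 -0.012 0 0 0 0"

```text
time: 1.35
position: [0.4197, -0.1928, 0.2333]
ee_rot: [-179.9, -0.0, 18.5]
ft_force: [-0.5, 0.3, 0.1]
grip_width: 0.0023
gripper_force: 0.0
```

Call:
carry_out:
  moves: "0 0 0.01 0 0 6.4; 0 0 0.01 0 0 6.4; 0 0 0.01 0 0 6.4; 0 0 0.01 0 0 6.2; 0 0 0 0 0 0"

```text
time: 1.77
position: [0.4177, -0.1947, 0.1909]
ee_rot: [-179.9, 0.3, -7.1]
ft_force: [0.1, 0.2, 0.2]
grip_width: 0.0004
gripper_force: 0.0
```

Call:
carry_out:
  moves: "0.008 -0.021 0 0 0 0; 0.008 -0.021 0.01 0 0 0; 0.0085 -0.02 0.01 0 0 0; 0 0 0.01 0 0 0; 0 0 0 0 0 0"

```text
time: 2.18
position: [0.4499, -0.1362, 0.1616]
ee_rot: [-180.0, 0.2, -6.8]
ft_force: [0.4, 0.3, -0.2]
grip_width: 0.0004
gripper_force: 0.0
```

```bash
python3 - <<'E'
from bench import robot
from h import *
s=robot.state();print(np.round(s["position"],4),np.round(s["ee_rot"],2))
w=robot.grab_frame("wrist");np.savez("w1.npz",**w);f=robot.grab_frame("side")
a=cv2.resize(f["frame"][110:260,250:430],(540,450));b=cv2.resize(w["frame"],(640,480))[15:465]
cv2.imwrite("pics/p1.png",cv2.resize(np.hstack([a,b]),(800,305))[:,:,::-1])
E
```

```text
[ 0.4499 -0.1362  0.1616] [-179.96    0.23   -6.79]
```

View pics/p1.png

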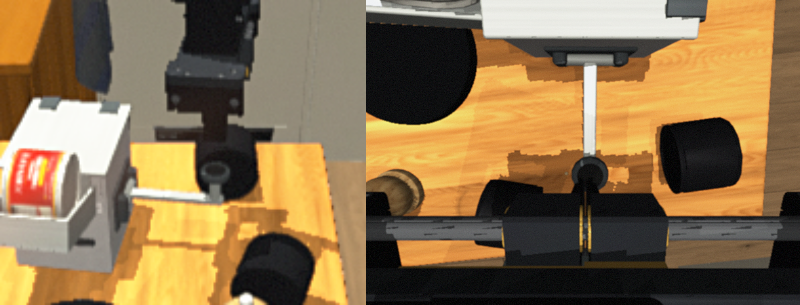

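The pad at (588,172) in the picture lies in line with the closed fingers, and the lever runs straight along the tool's x. Alignment is good, so I'll descend to contact.

Call:
carry_out:
  moves: "0 0 0.012 0 0 0; 0 0 0.012 0 0 0; 0 0 0.009 0 0 0; 0 0 0.003 0 0 0; 0 0 0.002 0 0 0"

```text
time: 2.7
position: [0.4501, -0.1372, 0.1242]
ee_rot: [-180.0, 0.1, -7.0]
ft_force: [-0.2, -0.6, 0.4]
grip_width: 0.0002
gripper_force: 0.0
```

Call:
carry_out:
  moves: "-0.0013 0 0.0022 0 1.3 0; -0.0013 0 0.0022 0 1.3 0; -0.0013 0 0.0022 0 1.3 0; 0 0 0 0 0 0"

```text
time: 3.03
position: [0.4473, -0.1369, 0.1196]
ee_rot: [180.0, -4.1, -7.0]
ft_force: [1.1, -0.5, 1.4]
grip_width: 0.0004
gripper_force: 0.5
```

Call:
carry_out:
  moves: "-0.0025 0 0.0043 0 2.58 0; -0.0025 0 0.0043 0 2.58 0; -0.0025 0 0.0043 0 2.58 0; -0.0025 0 0.0043 0 2.58 0; 0 0 0 0 0 0"

```text
time: 3.45
position: [0.4379, -0.1353, 0.0992]
ee_rot: [-180.0, -14.2, -7.1]
ft_force: [-2.4, 0.4, 3.1]
grip_width: 0.0007
gripper_force: 1.9
```

```bash
python3 - <<'E'
from bench import robot
from h import *
f=robot.grab_frame("side")
cv2.imwrite("pics/p2.png",cv2.resize(f["frame"][90:260,230:430],(600,510))[:,:,::-1])
E
```

```text
(no output)
```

View pics/p2.png

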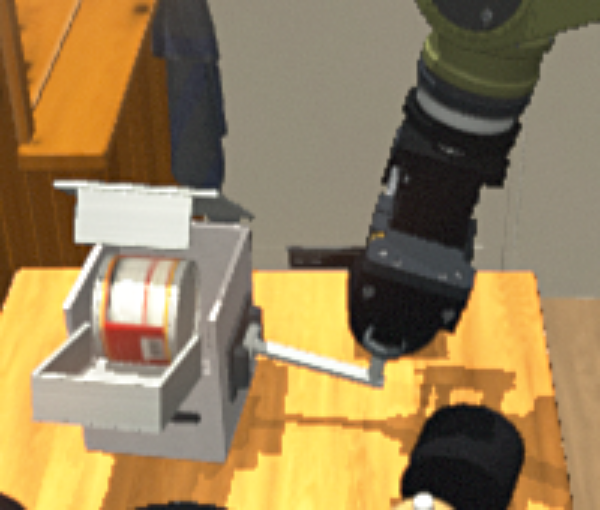

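The lid is about half open, the tin is starting to move and the fingertips are on the pad. Pressing on to the stop.

Call:
carry_out:
  moves: "-0.0025 0 0.0043 0 2.58 0; -0.0025 0 0.0043 0 2.58 0; -0.0025 0 0.0043 0 2.58 0; -0.0025 0 0.0043 0 2.58 0; -0.0012 0 0.0021 0 1.3 0"

```text
time: 3.92
position: [0.4348, -0.135, 0.0779]
ee_rot: [-180.0, -25.8, -7.0]
ft_force: [-1.9, -0.3, 0.9]
grip_width: 0.0003
gripper_force: 1.1
```

Call:
carry_out:
  moves: "0 0 0.001 0 0 0; 0 0 0.001 0 0 0; 0 0 0 0 0 0; 0 0 0 0 0 0; 0 0 0 0 0 0"

```text
time: 4.33
position: [0.4351, -0.1349, 0.0766]
ee_rot: [-179.9, -25.4, -6.9]
ft_force: [-15.9, 1.4, 10.1]
grip_width: 0.0004
gripper_force: 8.1
```

Call:
carry_out:
  moves: "0 0 0 0 0 0; 0 0 0 0 0 0; 0 0 0 0 0 0; 0 0 0 0 0 0; 0 0 0 0 0 0"

```text
time: 4.75
position: [0.435, -0.1349, 0.0766]
ee_rot: [-179.9, -25.4, -6.9]
ft_force: [-14.9, 1.8, 10.4]
grip_width: 0.0004
gripper_force: 8.1
```

```bash
python3 - <<'E'
from bench import robot
from h import *
f=robot.grab_frame("side")
cv2.imwrite("pics/p3.png",cv2.resize(f["frame"][90:260,230:430],(600,510))[:,:,::-1])
E
```

```text
(no output)
```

View pics/p3.png

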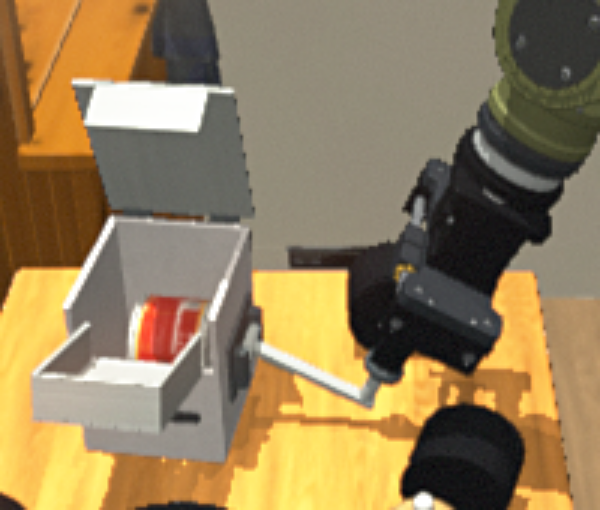

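The tin lies in the bin (crop 165,330), the lid is wide open and the fingertips are still on the pad. Easing back up slowly along the same arc.

Call:
carry_out:
  moves: "0 0 -0.0005 0 0 0; 0 0 -0.0005 0 0 0; 0 0 -0.0005 0 0 0; 0 0 -0.0005 0 0 0; 0.0013 0 -0.0021 0 -1.29 0"

```text
time: 5.22
position: [0.4353, -0.1351, 0.0809]
ee_rot: [-180.0, -24.5, -7.1]
ft_force: [-1.3, 0.3, -0.1]
grip_width: 0.0003
gripper_force: 0.4
```

Call:
carry_out:
  moves: "0.0013 0 -0.0021 0 -1.29 0; 0.0013 0 -0.0021 0 -1.29 0; 0.0013 0 -0.0021 0 -1.29 0; 0.0013 0 -0.0021 0 -1.29 0; 0.0013 0 -0.0021 0 -1.29 0"

```text
time: 5.63
position: [0.438, -0.1355, 0.0939]
ee_rot: [-180.0, -18.0, -7.0]
ft_force: [-2.3, 1.2, 2.6]
grip_width: 0.0
gripper_force: 1.8
```

Call:
carry_out:
  moves: "0.0013 0 -0.0021 0 -1.29 0; 0.0013 0 -0.0021 0 -1.29 0; 0.0013 0 -0.0021 0 -1.29 0; 0.0013 0 -0.0021 0 -1.29 0; 0.0013 0 -0.0021 0 -1.29 0"

```text
time: 6.05
position: [0.4418, -0.1361, 0.106]
ee_rot: [180.0, -11.6, -7.0]
ft_force: [-0.6, 2.7, 3.9]
grip_width: 0.0005
gripper_force: 1.8
```

Call:
carry_out:
  moves: "0.0013 0 -0.0021 0 -1.29 0; 0.0013 0 -0.0021 0 -1.29 0; 0.0013 0 -0.0021 0 -1.29 0; 0.0013 0 -0.0021 0 -1.29 0; 0.0013 0 -0.0021 0 -1.29 0"

```text
time: 6.47
position: [0.4467, -0.1369, 0.1174]
ee_rot: [180.0, -5.2, -7.0]
ft_force: [1.9, 1.0, 2.9]
grip_width: -0.0
gripper_force: 1.6
```

Call:
carry_out:
  moves: "0.0008 0 -0.0013 0 -0.8 0; 0.0008 0 -0.0013 0 -0.8 0; 0.0008 0 -0.0013 0 -0.8 0; 0.0008 0 -0.0013 0 -0.8 0; 0.0008 0 -0.0013 0 -0.8 0"

```text
time: 6.88
position: [0.4495, -0.1373, 0.1235]
ee_rot: [180.0, -1.1, -7.0]
ft_force: [0.4, -0.5, 1.3]
grip_width: 0.0004
gripper_force: 0.0
```

Call:
carry_out:
  moves: "0.0006 0 -0.001 0 -0.6 0; 0.0006 0 -0.001 0 -0.6 0; 0 0 -0.001 0 0 0; 0 0 -0.001 0 0 0; 0 0 -0.001 0 0 0"

```text
time: 7.3
position: [0.4499, -0.137, 0.1278]
ee_rot: [-180.0, 0.1, -7.0]
ft_force: [0.5, 0.3, 0.6]
grip_width: 0.0007
gripper_force: 0.0
```

Call:
carry_out:
  moves: "0 0 -0.001 0 0 0; 0 0 -0.001 0 0 0; 0 0 -0.001 0 0 0; 0 0 -0.001 0 0 0; 0 0 -0.001 0 0 0"

```text
time: 7.72
position: [0.4505, -0.1371, 0.1335]
ee_rot: [180.0, -0.0, -7.0]
ft_force: [0.4, 0.1, -0.4]
grip_width: 0.0008
gripper_force: 0.0
```

Call:
carry_out:
  moves: "0 0 -0.01 0 0 0; 0 0 -0.015 0 0 0; 0 0 -0.015 0 0 0; 0 0 -0.01 0 0 0; 0 0 0 0 0 0"

```text
time: 8.13
position: [0.4522, -0.1378, 0.1868]
ee_rot: [179.9, -0.3, -7.0]
ft_force: [0.4, -0.2, 0.3]
grip_width: 0.0007
gripper_force: 0.0
```

```bash
python3 - <<'E'
from bench import robot
from h import *
f=robot.grab_frame("side");P=cloud(f)
print(P[165,300],P[175,300])
cv2.imwrite("pics/p4.png",cv2.resize(f["frame"][90:260,230:430],(600,510))[:,:,::-1])
E
```

```text
[ 0.57149099 -0.1968627   0.13650853] [ 0.56801616 -0.15909802  0.13451008]
```

View pics/p4.png

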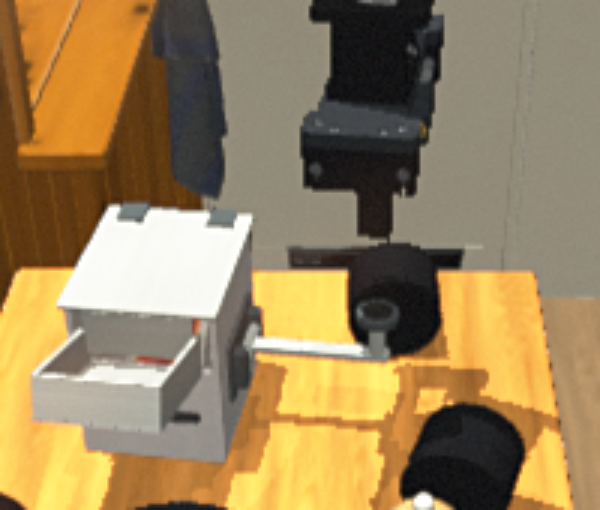

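The lid is shut (134–136 mm high, as at the start), the tin is inside, the chute is empty and the robot is clear.

```bash
python3 -c "
from bench import robot
print(robot.sign_off())"
```

```text
the job is handed in; nothing more can be done
None
```

The job is done and handed in: the tin rolled into the bin, the lid came down slowly under the fingertips and is shut, and the robot touched only the lever.

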